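# Drive a stuck hinge pin down and out with a drift

### The job

A hinge pin is stuck in the upright hinge barrel on the two-rod holder. Take the drift punch out of its stand, find the bore in the top of the barrel with the drift's tip by feel (the barrel may stand anywhere along its 24 mm of play along the rods), and press the pin steadily downwards until the drift's collar comes to rest on the barrel, never pushing on the barrel, the pin or the holder with more than 30 N. Then draw the drift out, stand it back upright in the middle hole of its stand with the collar down on the stand, let go, and leave the loose parts lying about alone.

Things in the scene. Friction and masses are not known exactly. Their poses are not given: they have to be found in the camera images.
- holder: Fixed dark steel holder: foot plate 96 x 124 x 8 mm (x, y, z), a 10 mm thick cheek at each y end (y = +-54 mm, up to z = 90 mm) and two 10 mm guide rods along y between them (x = +-22 mm, z = 72 mm). Origin: centre of the underside. On the rods sits the bright steel hinge barrel, an upright block 30 x 54 mm, z = 56 to 104 mm, ears round the rods.
- play_middle (a point): Fixed point of the holder, at the height of the barrel's flat top face, 104 mm above the holder's origin; same axes. The barrel's upright central 10 mm bore opens in that face at x = 0 and y anywhere from -12 to +12 mm of this point: the barrel's place along y is not measured. It is held there by friction (about 14 N along y shifts it).
- pin (a joint): How far the stuck pin is driven down, m (0 to 0.037; starts at 0 to 0.006). Pin 9 mm thick, 42 mm long, its 15 mm head below the barrel, so it comes out downwards only; its top is in the bore, 10 mm plus this value below the barrel's top face. About 10 N moves it; it stays where left. With the drift's collar on the barrel it reads 0.032 and the pin hangs by its last few mm.
- drift: Loose steel drift punch, about 0.13 kg, tip down in the stand's middle hole. Origin: centre of the underside of its collar; z along it to the butt (up at the start). Collar 22 mm diameter, z = 0 to 6 mm; round dark ribbed handle 14 mm diameter, z = 6 to 82 mm (grip here); butt 17 mm diameter to z = 88 mm; shank below the collar 8 mm diameter, 42 mm long, bevelled over 2 mm to a 5.6 mm flat.
- drift_tip (a point): Centre of the flat end of the drift's shank, 42 mm below the collar's underside along the drift's axis; same axes as the drift.
- stand: Fixed aluminium block 50 x 100 x 50 mm (x, y, z) with a low 66 x 116 mm flange at its foot. Origin: centre of its underside, z up. Middle hole on the origin's axis, 13 mm diameter, right through; the drift hangs in it by its collar, which rests on the top face at z = 50 mm. Two 6 mm holes at y = +-32 mm are too small for the drift.
- thumb_screw: Loose brass thumb screw, 20 x 20 x 29 mm, bystander; origin at the centre of its underside.
- clamp_dog: Loose small steel clamp dog, 31 x 39 x 12 mm, bystander; origin at the centre of its underside.
- acorn_nut: Loose steel acorn nut, 24 x 27 x 30 mm, bystander; origin at the centre of its underside.
Not all that is in view belongs to the job. Of the things that look like the drift, the largest one is meant.

How it is judged:
On the way, in this order (a step that is already met when the one before it is completed fails the run):
1. the drift has been lifted out of its stand (collar more than 60 mm above the stand's top) (z of drift in the frame of stand above 0.11 m), for 0.1 s.
2. the pin has been driven to within 3 mm of the collar's stop (joint above 0.029), drift still in the bore and upright (value of joint pin above 0.029 m and z of drift_tip in the frame of holder below 0.068 m and horizontal distance between drift_tip and holder below 0.018 m and angle between drift's own z axis and vertical below 0.15 rad), for 0.1 s.
At the end, for the whole second after the job is handed in: the pin stays driven down (joint above 0.029, collar stop at 0.032); the drift stands upright (within 0.1 rad) and at rest in the middle hole of its stand, its axis within 5 mm of the hole's and its collar down on the top face (collar 47 to 54 mm above the stand's underside), released (value of joint pin above 0.029 m and horizontal distance between drift and stand below 0.005 m and z of drift in the frame of stand between 0.047 and 0.054 m and angle between drift's own z axis and vertical below 0.1 rad and linear speed of drift below 0.02 m/s); the robot touches nothing.
It fails at once if the drift pushes on the barrel, the pin or the holder with more than 30 N (contact force between drift and holder above 30 N).
It fails at once if a bystander (thumb screw, clamp dog, acorn nut) is moved more than 20 mm (distance of any of thumb_screw, clamp_dog, acorn_nut from where it was at the start of the episode above 0.02 m).
It also fails if it takes over 72 s, if anything falls off the work surface, if the arm or the gripper's body presses on something with over 40 N, if the wrist force passes 120 N, or if a joint passes its speed limit or range.

### The arm

A 6-joint arm with a two-finger parallel gripper is mounted at the origin on a cart in front of the work surface, level with it; the furniture and walls round the work are solid. World frame = base frame: x ahead of the robot, y to its left, z up, the work surface at z = 0. Lengths are in m, angles in rad, forces in N, time in s.
With the tool pointing down it reaches from about 0.35 to 0.975 m from the base axis. Payload 4.9 kg.
Tool frame: the origin (TCP) lies midway between the tips of the shut fingers; the grasp point (between the pads) lies 19 mm behind it (pinch_z is the distance from the TCP to the grasp point, in m); z points along the fingers, y is the line along which they close (so a half turn about z gives the same grasp; the last joint's range is limited). The gripper opens to 85 mm and grips with 20 to 120 N. Pads are 22 mm wide; open, the fingers measure 114 mm over their backs; the gripper's body (76 mm by 85 mm) begins 54 mm behind the grasp point. The pads swing forward as they close: fully open they stand 13 mm farther back than shut.
Start: joints at [1.003, 0.053, 1.613, -0, 1.476, -0.119], TCP at [0.271, 0.563, 0.231] pointing down, gripper open.
Joint ranges: [-3.01, 3.01], [-1.01, 2.22], [0.06, 2.58], [-1.02, 4.17], [0.09, 2.62], [-3.14, 3.14]. Speed limits (rad/s): [2.57, 2.57, 3.14, 3.14, 3.14, 3.14].

### API

Orientations are given as a unit quaternion [w, x, y, z].
In Python, from workcell import * gives the robot as it stands. The module is installed in compiled form; this text tells all that it offers.
- The arm moves only by the tool arm_command, never from a script. Its argument "plan" is a list of rows, each an object with "slide": the shift along the world's x, y, z in m, a list of three; "spin": the turn about the world's z in rad. In form: [{"slide": [x, y, z], "spin": spin}, ...]. A call has 1 to 20 rows; each row shifts and turns the commanded pose from where the row before left it; what a row does not reach is not made up. A row lasts 1/8 s, in which the tool goes at most 62.5 mm and 10.7 degrees, less where a joint would pass 70% of its speed; a pose out of reach is approached as far as the arm can. A call is refused whole if a number of a shift passes 0.0625 or a number of a turn 0.188, either way. A call with a gripper value outside its range is refused whole. "jaw" is the finger opening in m, from 0 to 0.0854, set as the call begins (left out, the last holds). The fingers move at their own pace and stop on an object; "grip_force" is the grip in N (left out, the last holds). Time passes only in rows, so rows that do not move let the fingers close. It gives the time, the measured TCP pose, the force, the opening and the grip force at its end, in the units of the state.
- get_state(): the state, without advancing time (a new reading comes with each control period).
- get_image(name): name is "side" or "top"; returns (picture, depth): 480x640x3 uint8, blue, green, red; 480x640 float32, m along the optical axis (not along the pixel's ray), 0 where there is no reading.
- camera_params(name): a dict with "fx", "fy", "cx", "cy" (pixels), "world_to_cam" (4x4, takes a point from world to camera coordinates). Camera axes: x right, y down, z forward; pixel columns grow to the right and rows downward; lengths in m; the calibration is good to about 2 mm. A picture is of the moment at which its call begins. camera_params takes no time and is no camera call.
- sign_off(): hands the job in; it is judged then, once.
The state is a dict: "clock": time; "joint_pos": joint angles; "joint_vel": joint speeds; "joint_torque": joint torques, N m; "ee_pos": TCP position; "orientation": TCP orientation; "ft_force": force on the tool from outside, world axes, zero at the start; "ft_torque": the same for the moment, N m; "finger_gap": opening from 0.0 (shut) to 1.0 (fully open); "gripper_force": force on a finger pad.
Only numpy, scipy, OpenCV 4.12 (cv2) and the standard library are available. Lean on these libraries where they do the work, as an engineer would, in place of code of your own. Each camera call takes 0.05 s, during which the arm holds its last target. There are 200 camera calls.

## Working session

There is one attempt and no reset: what is moved stays moved. The work goes in short steps, Python scripts to look and compute and a tool call to move; the robot and the scene stay as the last step left them, time stands still between calls to the robot, and variables do not carry over. Pictures are saved under pics/ and viewed, at most 10 in all, crops included, and the job is handed in when it is done.

Besides the shell and the picture viewer there is one more tool, called after "Request:" by a JSON object that holds its "name" and its "arguments", one argument or row to a line. arm_command: Moves the arm, as the interface text tells. Its arguments: {"type":"object","properties":{"plan":{"type":"array","items":{"type":"object","properties":{"slide":{"type":"array","items":{"type":"number"}},"spin":{"type":"number"}}}},"jaw":{"type":"number"},"grip_force":{"type":"number"}},"required":["plan"]}

```bash
mkdir -p pics
cat > h.py <<'E'
from workcell import *
import numpy as np, cv2
def cloud(name):
    im,d=get_image(name); p=camera_params(name)
    v,u=np.mgrid[0:480,0:640]
    c=np.stack([(u-p['cx'])/p['fx']*d,(v-p['cy'])/p['fy']*d,d,np.ones_like(d)],-1)
    w=c@np.linalg.inv(p['world_to_cam']).T
    w=w[...,:3]; w[d==0]=np.nan
    return im,d,w
E
python3 - <<'E'
from h import *
for n in("side","top"):
    im,d,w=cloud(n); cv2.imwrite(f"pics/{n}0.png",im); np.save(f"{n}0.npy",w)
    p=camera_params(n); print(n,p['fx'],np.linalg.inv(p['world_to_cam'])[:3].round(3).tolist())
s=get_state(); print(s)
E
```

```text
side 472.5622485806997 [[-0.98, -0.125, 0.153, 0.376], [-0.197, 0.611, -0.766, 0.668], [0.002, -0.781, -0.624, 0.637]]
top 551.7366900559447 [[0.027, -0.995, 0.095, 0.398], [-0.999, -0.025, 0.026, -0.03], [-0.024, -0.096, -0.995, 1.222]]
{'clock': 0.1, 'joint_pos': array([ 1.00300841e+00,  5.33196337e-02,  1.61415042e+00,  1.46408305e-05,
        1.47599053e+00, -1.19031756e-01]), 'joint_vel': array([ 0.00088293, -0.00132318, -0.00306115,  0.00093018,  0.00040738,
       -0.00014906]), 'joint_torque': array([ 4.41421525e-04, -3.94905066e+01, -3.71364176e+01, -8.19332740e-05,
        3.86325803e-03,  2.46375532e-05]), 'ee_pos': array([0.27086494, 0.56263685, 0.23017185]), 'orientation': array([-3.21327354e-04,  2.22500658e-01,  9.74932092e-01, -8.76979528e-04]), 'ft_force': array([-0.23902731, -0.08321597, -0.4724743 ]), 'ft_torque': array([ 0.02470215, -0.00653584,  0.01337769]), 'gripper_force': 0.0, 'finger_gap': 1.0036890546269925}
```

View pics/side0.png

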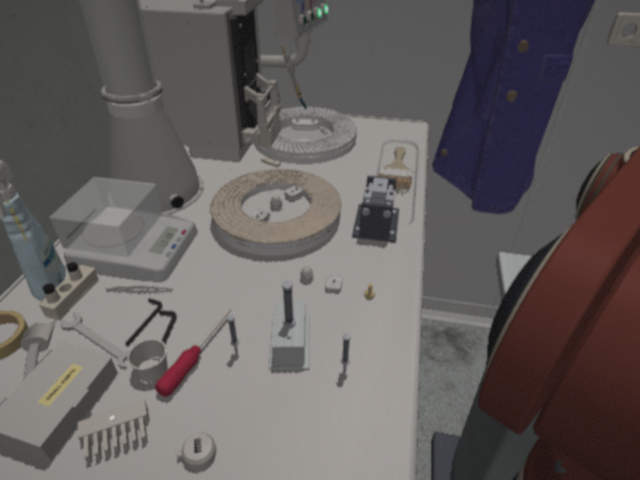

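View pics/top0.png

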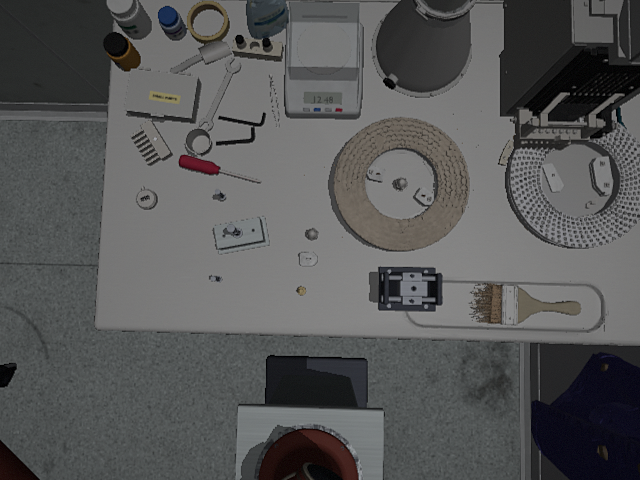

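The side view shows three drift-like things, at (288,300) in the stand and at (233,330) and (346,350) to either side. In the top view they are at (233,231), (220,195) and (215,279). The one in the stand's middle hole is the largest and fits the description. The holder is at top (410,288). The bystanders are at top (311,234), (307,259) and (301,291).

Run:
```python
from h import *
w=np.load("top0.npy"); s=np.load("side0.npy")
im=cv2.imread("pics/top0.png"); im2=cv2.imread("pics/side0.png")
a=cv2.resize(im[180:300,200:280],None,fx=4,fy=4,interpolation=2)
b=cv2.resize(im[255:320,365:445],None,fx=4,fy=4,interpolation=2)
c=cv2.resize(im2[270:390,215:365],None,fx=3,fy=3,interpolation=2)
o=np.zeros((580,800,3),np.uint8); o[:480,:320]=a; o[:260,330:650]=b; o[220+0:580,340:790]=c[:360,:450]; cv2.imwrite("pics/crop.png",o)
def blob(w,x0,x1,y0,y1,z0,z1,t):
    m=(w[...,0]>x0)&(w[...,0]<x1)&(w[...,1]>y0)&(w[...,1]<y1)&(w[...,2]>z0)&(w[...,2]<z1)
    q=w[m]
    if len(q)<3: print(t,len(q));return
    r=cv2.minAreaRect((q[:,:2]*1000).astype(np.float32))
    print(t,len(q),'mean',q.mean(0).round(4),'rect',np.round(r[0],1),np.round(r[1],1),round(r[2],1),'zmax',q[:,2].max().round(3))
for (u,v) in[(233,231),(240,225),(262,240),(220,195),(215,279),(410,288),(410,275),(383,288),(438,288),(410,305),(311,234),(307,259),(301,291)]: print(u,v,w[v,u].round(4))
p=w[231,240]
for n,W in(("top",w),("side",s)):
    blob(W,.2,.5,0.03,.3,.044,.056,n+" standtop")
    blob(W,.2,.5,0.03,.3,.11,.16,n+" drift")
    blob(W,.2,.5,0.03,.3,.133,.16,n+" butt")
    blob(W,.2,.5,-.35,-.05,.085,.096,n+" cheeks")
    blob(W,.2,.5,-.35,-.05,.1,.11,n+" barreltop")
    blob(W,.2,.5,-.35,-.05,.004,.012,n+" foot")
```

```text
233 231 [0.5158 0.1598 0.1336]
240 225 [0.538  0.1595 0.0519]
262 240 [0.5068 0.111  0.052 ]
220 195 [0.599  0.2018 0.0696]
215 279 [0.4205 0.2012 0.0862]
410 288 [ 0.4125 -0.1973  0.102 ]
410 275 [ 0.4393 -0.1998  0.0831]
383 288 [ 0.4114 -0.1459  0.0741]
438 288 [ 0.4141 -0.2557  0.0904]
410 305 [ 0.3767 -0.2128  0.0009]
311 234 [0.5243 0.0073 0.0335]
307 259 [ 0.472   0.0158 -0.0018]
301 291 [0.4007 0.0256 0.0285]
top standtop 111 mean [0.492  0.1854 0.0488] rect [458.7 173.6] [81.5 66.8] 1.6 zmax 0.055
top drift 0
top butt 0
top cheeks 355 mean [ 0.4119 -0.2033  0.0883] rect [ 411.9 -204.5] [ 65.2 116.7] 0.5 zmax 0.095
top barreltop 342 mean [ 0.4121 -0.2024  0.1031] rect [ 411.8 -203.1] [30.  52.8] 0.7 zmax 0.108
top foot 1032 mean [ 0.4124 -0.1987  0.0071] rect [ 406.6 -198.7] [182.7 296.1] 0.1 zmax 0.012
side standtop 200 mean [0.4837 0.1935 0.0499] rect [472.2 198.1] [ 49.9 102.5] 54.8 zmax 0.056
side drift 0
side butt 0
side cheeks 313 mean [ 0.4114 -0.1886  0.0894] rect [ 412.2 -203.7] [121.7  65. ] 89.7 zmax 0.096
side barreltop 214 mean [ 0.4119 -0.2013  0.1044] rect [ 411.9 -203.1] [29.9 59.1] 0.6 zmax 0.108
side foot 499 mean [ 0.4087 -0.1815  0.0085] rect [ 415.4 -213.3] [283.8 163.2] 80.2 zmax 0.012
```

View pics/crop.png

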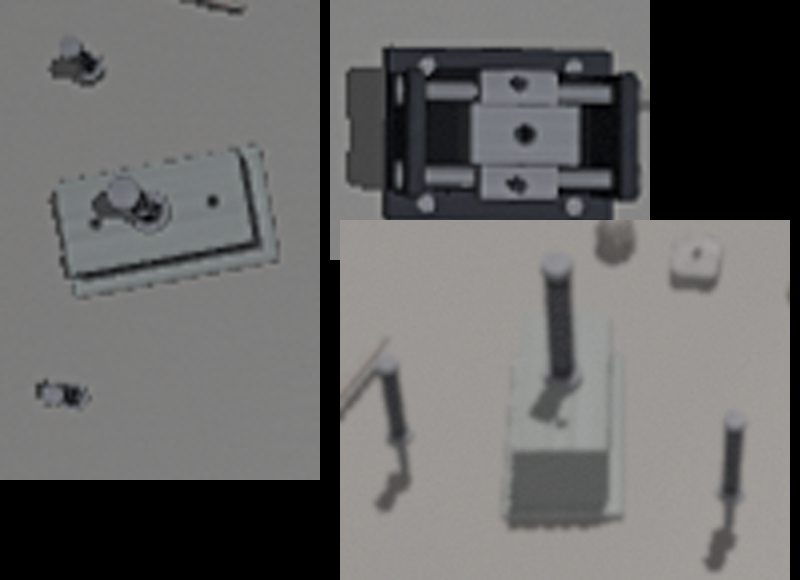

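The crop confirms it: the drift in the stand's middle hole, crop (125,190), is much bigger than the two look-alikes. The bore shows as a dark spot at top pixel (413.7,288.2).

```bash
cat >> h.py <<'E'
def blob(w,x0,x1,y0,y1,z0,z1,t):
    m=(w[...,0]>x0)&(w[...,0]<x1)&(w[...,1]>y0)&(w[...,1]<y1)&(w[...,2]>z0)&(w[...,2]<z1)
    q=w[m]
    if len(q)<3: print(t,len(q));return
    r=cv2.minAreaRect((q[:,:2]*1000).astype(np.float32))
    print(t,len(q),'mean',q.mean(0).round(4),'rect',np.round(r[0],1),np.round(r[1],1),round(r[2],1),'zmax',q[:,2].max().round(3))
def ray(name,u,v,z):
    p=camera_params(name); T=np.linalg.inv(p['world_to_cam'])
    d=T[:3,:3]@[(u-p['cx'])/p['fx'],(v-p['cy'])/p['fy'],1]; o=T[:3,3]
    return o+d*(z-o[2])/d[2]
E
python3 - <<'E'
from h import *
w=np.load("top0.npy"); s=np.load("side0.npy")
for n,W in(("top",w),("side",s)):
    blob(W,.45,.6,0.08,.25,.046,.055,n+" standtop")
    for z in(.06,.075,.09,.105,.12,.132): blob(W,.45,.6,0.08,.25,z,z+.015,n+" drift%g"%z)
print("bore top",ray("top",413.7,288.2,.104))
# stand side holes, crop (212,201),(95,222) ; butt centre (125,190); side butt (557,265)
print("sh",ray("top",200+212.5/4,180+201/4,.05),ray("top",200+95.5/4,180+222/4,.05))
print("butt top",ray("top",200+125/4,180+192/4,.138),"side",ray("side",215+(557-340)/3,270+(267-220)/3,.138))
print("orient",get_state()['orientation'])
E
```

```text
top standtop 853 mean [0.5205 0.1626 0.0494] rect [550.4 169.3] [110.3 100.2] 11.9 zmax 0.055
top drift0.06 13 mean [0.5431 0.1737 0.068 ] rect [558.1 180.5] [94.4 11.2] 25.1 zmax 0.075
top drift0.075 16 mean [0.5479 0.1773 0.0848] rect [558.7 181.9] [97.3 12.3] 26.0 zmax 0.09
top drift0.09 12 mean [0.532  0.1667 0.0968] rect [558.3 178.8] [94.   8.2] 25.0 zmax 0.104
top drift0.105 9 mean [0.5177 0.1599 0.1129] rect [517.3 160.3] [ 2.5 11.3] 53.2 zmax 0.12
top drift0.12 16 mean [0.5201 0.1644 0.131 ] rect [520.2 165.1] [15.6 12.1] 61.4 zmax 0.135
top drift0.132 54 mean [0.5209 0.1645 0.1367] rect [520.6 164.4] [14.5 15.4] 0.6 zmax 0.141
side standtop 1238 mean [0.5193 0.1725 0.0504] rect [551.6 170.8] [111.3 101.9] 12.5 zmax 0.055
side drift0.06 71 mean [0.5376 0.1778 0.0673] rect [556.5 186.3] [96.8  7.8] 26.1 zmax 0.075
side drift0.075 74 mean [0.537  0.1776 0.0832] rect [557.6 186.2] [95.   9.1] 25.6 zmax 0.09
side drift0.09 61 mean [0.5207 0.1703 0.0977] rect [557.3 182.6] [93.1  7.5] 19.5 zmax 0.105
side drift0.105 64 mean [0.5196 0.1695 0.1129] rect [519.9 167.6] [14.3  8.8] 22.1 zmax 0.119
side drift0.12 54 mean [0.5197 0.1701 0.1271] rect [519.7 170. ] [14.3  7.3] 10.8 zmax 0.135
side drift0.132 89 mean [0.5204 0.167  0.1377] rect [520.6 166. ] [16.6 15.4] 54.3 zmax 0.14
bore top [ 0.41224504 -0.20435572  0.104     ]
sh [0.5275413  0.13109197 0.05      ] [0.51469234 0.19355602 0.05      ]
butt top [0.52121228 0.16273234 0.138     ] side [0.51947456 0.16949945 0.138     ]
orient [-3.21327354e-04  2.22500658e-01  9.74932092e-01 -8.76979528e-04]
```

Request:
{"name": "arm_command", "arguments": {
  "plan": [
    {"slide": [0.031, -0.05, 0], "spin": 0},
    {"slide": [0.031, -0.05, 0], "spin": 0},
    {"slide": [0.031, -0.05, 0], "spin": 0},
    {"slide": [0.031, -0.05, 0], "spin": 0},
    {"slide": [0.031, -0.05, 0], "spin": 0},
    {"slide": [0.031, -0.05, 0], "spin": 0},
    {"slide": [0.031, -0.05, 0], "spin": 0},
    {"slide": [0.0327, -0.048, 0], "spin": 0},
    {"slide": [0, 0, 0], "spin": 0},
    {"slide": [0, 0, 0], "spin": 0}
  ],
  "jaw": 0.0854,
  "grip_force": 60
}}

```text
clock: 1.35
ee_pos: [0.5204, 0.1652, 0.2307]
orientation: [-0.001, 0.223, 0.975, -0.0]
ft_force: [-0.0, 1.0, 0.3]
finger_gap: 1.001
gripper_force: 0.0
```

Run:
```python
from h import *
w=np.load("top0.npy"); s=np.load("side0.npy")
for n,W in(("top",w),("side",s)):
    m=(abs(W[...,0]-.521)<.045)&(abs(W[...,1]-.163)<.065)&(abs(W[...,2]-.05)<.0045)
    q=W[m]; print(n,cv2.minAreaRect((q[:,:2]*1000).astype(np.float32)))
```

```text
top ((521.0668334960938, 163.09384155273438), (50.36933135986328, 100.18321990966797), 12.026688575744629)
side ((521.6507568359375, 164.15728759765625), (49.944480895996094, 101.89364624023438), 12.547483444213867)
```

Request:
{"name": "arm_command", "arguments": {
  "plan": [
    {"slide": [0, -0.001, -0.03], "spin": 0},
    {"slide": [0, 0, -0.03], "spin": 0},
    {"slide": [0, 0, -0.03], "spin": 0},
    {"slide": [0, 0, -0.03], "spin": 0},
    {"slide": [0, 0, -0.025], "spin": 0},
    {"slide": [0, 0, -0.004], "spin": 0},
    {"slide": [0, 0, 0], "spin": 0}
  ]
}}

```text
clock: 2.22
ee_pos: [0.5207, 0.165, 0.0828]
orientation: [0.0, 0.222, 0.975, 0.0]
ft_force: [0.6, 0.6, -0.1]
finger_gap: 1.0
gripper_force: 0.0
```

Request:
{"name": "arm_command", "arguments": {
  "plan": [
    {"slide": [0, 0, 0], "spin": 0},
    {"slide": [0, 0, 0], "spin": 0},
    {"slide": [0, 0, 0], "spin": 0},
    {"slide": [0, 0, 0], "spin": 0},
    {"slide": [0, 0, 0], "spin": 0},
    {"slide": [0, 0, 0], "spin": 0},
    {"slide": [0, 0, 0], "spin": 0},
    {"slide": [0, 0, 0], "spin": 0}
  ],
  "jaw": 0.0,
  "grip_force": 70
}}

```text
clock: 3.22
ee_pos: [0.5211, 0.1641, 0.0827]
orientation: [0.0, 0.223, 0.975, 0.0]
ft_force: [-1.1, -0.7, 3.1]
finger_gap: 0.142
gripper_force: 68.1
```

Request:
{"name": "arm_command", "arguments": {
  "plan": [
    {"slide": [0, 0, 0.01], "spin": 0},
    {"slide": [0, 0, 0.02], "spin": 0},
    {"slide": [0, 0, 0.03], "spin": 0},
    {"slide": [0, 0, 0.03], "spin": 0},
    {"slide": [0, 0, 0.03], "spin": 0},
    {"slide": [0, 0, 0.02], "spin": 0},
    {"slide": [0, 0, 0.01], "spin": 0},
    {"slide": [0, 0, 0], "spin": 0},
    {"slide": [0, 0, 0], "spin": 0}
  ]
}}

```text
clock: 4.35
ee_pos: [0.5202, 0.164, 0.2308]
orientation: [-0.001, 0.223, 0.975, -0.001]
ft_force: [-0.6, 0.6, -1.7]
finger_gap: 0.143
gripper_force: 68.1
```

Run:
```python
from h import *
im,d,w=cloud("side"); im2,d2,w2=cloud("top")
s=get_state(); print(s['ee_pos'],s['ft_force'],s['finger_gap'])
e=s['ee_pos']
for n,W in(("side",w),("top",w2)):
  for z in(.15,.157,.164,.171,.178,.192,.2,.207):
    m=(abs(W[...,0]-e[0])<.03)&(abs(W[...,1]-e[1])<.03)&(abs(W[...,2]-z)<.0035);q=W[m]
    if len(q)>2: print(n,z,len(q),q.mean(0).round(4),q.min(0).round(4)[:2],q.max(0).round(4)[:2])
p=camera_params("side"); c=p['world_to_cam']@np.r_[e-[0,0,.05],1]; u=int(c[0]/c[2]*p['fx']+p['cx']);v=int(c[1]/c[2]*p['fy']+p['cy'])
print(u,v); cv2.imwrite("pics/held.png",cv2.resize(im[v-70:v+70,u-60:u+60],None,fx=4,fy=4,interpolation=2))
```

```text
[0.52019163 0.16394061 0.23075205] [ 0.19448037  0.57917781 -0.82221511] 0.14694827155111825
side 0.157 7 [0.5189 0.1656 0.1585] [0.5161 0.1615] [0.523  0.1689]
side 0.164 19 [0.5197 0.1675 0.1637] [0.5163 0.1649] [0.5228 0.1692]
side 0.171 18 [0.5191 0.1673 0.171 ] [0.5163 0.1653] [0.5223 0.1695]
side 0.178 19 [0.5189 0.1675 0.1785] [0.5161 0.1635] [0.5222 0.1702]
side 0.192 12 [0.5192 0.1669 0.1902] [0.516 0.165] [0.5232 0.1698]
side 0.2 41 [0.5181 0.1718 0.2013] [0.5093 0.1596] [0.5296 0.1758]
side 0.207 83 [0.5189 0.1686 0.2056] [0.5091 0.1559] [0.5301 0.1759]
286 261
```

View pics/held.png

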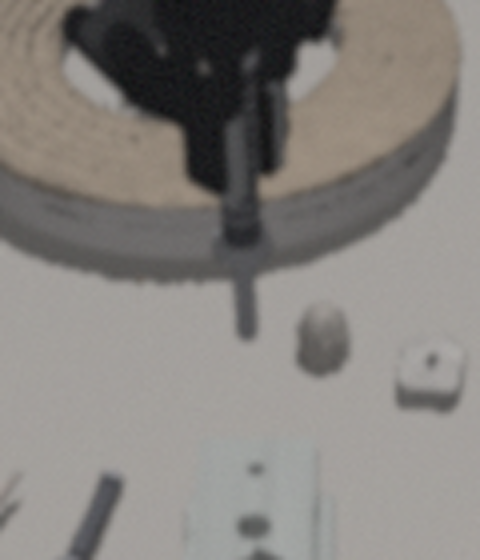

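The drift is held upright and centred, with the shank end about crop (245,335), tip z about 0.156. I'll move above the barrel.

Request:
{"name": "arm_command", "arguments": {
  "plan": [
    {"slide": [-0.006, -0.02, 0], "spin": 0},
    {"slide": [-0.0135, -0.046, 0], "spin": 0},
    {"slide": [-0.0135, -0.046, 0], "spin": 0},
    {"slide": [-0.0135, -0.046, 0], "spin": 0},
    {"slide": [-0.0135, -0.046, 0], "spin": 0},
    {"slide": [-0.0135, -0.046, 0], "spin": 0},
    {"slide": [-0.0135, -0.046, 0], "spin": 0},
    {"slide": [-0.0135, -0.046, 0], "spin": 0},
    {"slide": [-0.006, -0.0205, 0], "spin": 0},
    {"slide": [-0.0009, -0.005, 0], "spin": 0},
    {"slide": [0, 0, -0.01], "spin": 0},
    {"slide": [0, 0, -0.015], "spin": 0},
    {"slide": [0, 0, -0.01], "spin": 0},
    {"slide": [0, 0, 0], "spin": 0},
    {"slide": [0, 0, 0], "spin": 0}
  ]
}}

```text
clock: 6.32
ee_pos: [0.4137, -0.2032, 0.1975]
orientation: [0.0, 0.222, 0.975, -0.0]
ft_force: [0.0, -0.4, -0.8]
finger_gap: 0.143
gripper_force: 68.5
```

Run:
```python
from h import *
im,d,w=cloud("side")
s=get_state(); print(s['ee_pos'],s['ft_force'],s['orientation'])
e=s['ee_pos']
for z in range(114,170,4):
    z/=1000
    m=(abs(w[...,0]-e[0])<.03)&(abs(w[...,1]-e[1])<.03)&(abs(w[...,2]-z)<.002);q=w[m]
    if len(q)>2: print(z,len(q),q.mean(0).round(4),q.min(0).round(4)[:2],q.max(0).round(4)[:2])
blob(w,.37,.46,-.24,-.16,.1,.108,"barreltop")
p=camera_params("side"); c=p['world_to_cam']@np.r_[e-[0,0,.07],1]; u=int(c[0]/c[2]*p['fx']+p['cx']);v=int(c[1]/c[2]*p['fy']+p['cy'])
print(u,v); cv2.imwrite("pics/over.png",cv2.resize(im[v-50:v+50,u-50:u+50],None,fx=6,fy=6,interpolation=2))
```

```text
[ 0.41380897 -0.20339466  0.19778417] [-0.18511216  0.76865511 -1.49353739] [ 3.80250854e-04  2.22302516e-01  9.74977653e-01 -1.51094536e-04]
0.126 4 [ 0.4131 -0.1998  0.1267] [ 0.4113 -0.2025] [ 0.4151 -0.1986]
0.13 7 [ 0.414  -0.2005  0.1292] [ 0.4109 -0.2027] [ 0.4175 -0.1973]
0.134 4 [ 0.4133 -0.2002  0.1342] [ 0.4117 -0.2013] [ 0.4157 -0.1987]
0.138 7 [ 0.4135 -0.2002  0.138 ] [ 0.4101 -0.2033] [ 0.4161 -0.1984]
0.142 7 [ 0.4136 -0.2005  0.1419] [ 0.4103 -0.2023] [ 0.4165 -0.1991]
0.146 6 [ 0.4138 -0.2004  0.1461] [ 0.4106 -0.2025] [ 0.417  -0.1959]
0.15 8 [ 0.4147 -0.2008  0.1497] [ 0.4111 -0.2034] [ 0.4175 -0.1978]
0.154 5 [ 0.4138 -0.1994  0.1543] [ 0.4112 -0.2024] [ 0.4177 -0.1982]
0.158 8 [ 0.4133 -0.2005  0.1579] [ 0.4099 -0.2026] [ 0.416 -0.198]
0.166 9 [ 0.413  -0.1957  0.1666] [ 0.4044 -0.2007] [ 0.4225 -0.1925]
barreltop 215 mean [ 0.4118 -0.2011  0.1045] rect [ 411.9 -204. ] [29.9 58.2] 0.5 zmax 0.107
379 174
```

View pics/over.png

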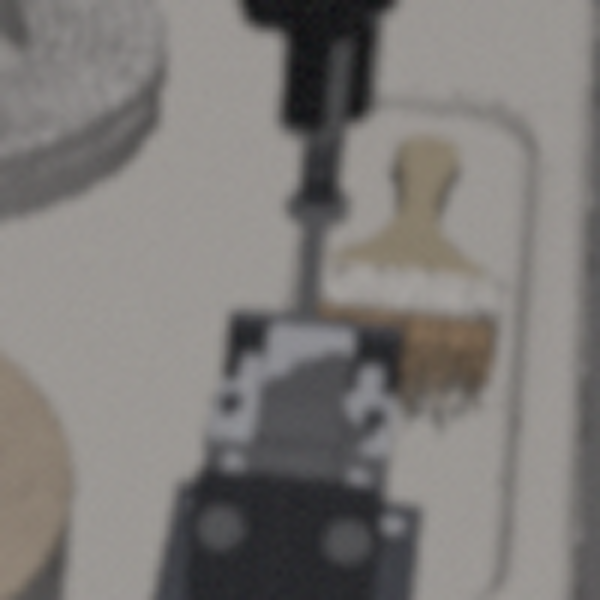

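Request:
{"name": "arm_command", "arguments": {
  "plan": [
    {"slide": [-0.0015, -0.0005, -0.006], "spin": 0},
    {"slide": [0, 0, -0.006], "spin": 0},
    {"slide": [0, 0, -0.003], "spin": 0},
    {"slide": [0, 0, 0], "spin": 0},
    {"slide": [0, 0, 0], "spin": 0}
  ]
}}

```text
clock: 7.0
ee_pos: [0.412, -0.204, 0.1824]
orientation: [0.0, 0.223, 0.975, -0.0]
ft_force: [0.5, -1.4, -2.0]
finger_gap: 0.142
gripper_force: 68.5
```

Request:
{"name": "arm_command", "arguments": {
  "plan": [
    {"slide": [0, 0, -0.001], "spin": 0},
    {"slide": [0, 0, -0.001], "spin": 0},
    {"slide": [0, 0, -0.001], "spin": 0},
    {"slide": [0, 0, 0], "spin": 0}
  ]
}}

```text
clock: 7.5
ee_pos: [0.4119, -0.2038, 0.1791]
orientation: [-0.0, 0.223, 0.975, 0.0]
ft_force: [-1.2, -0.2, -2.1]
finger_gap: 0.147
gripper_force: 68.5
```

Request:
{"name": "arm_command", "arguments": {
  "plan": [
    {"slide": [0, 0, -0.001], "spin": 0},
    {"slide": [0, 0, 0], "spin": 0}
  ]
}}

```text
clock: 7.75
ee_pos: [0.4119, -0.2039, 0.1782]
orientation: [-0.0, 0.222, 0.975, 0.0]
ft_force: [0.1, 0.5, -2.4]
finger_gap: 0.144
gripper_force: 68.5
```

Request:
{"name": "arm_command", "arguments": {
  "plan": [
    {"slide": [0, 0, -0.001], "spin": 0},
    {"slide": [0, 0, 0], "spin": 0}
  ]
}}

```text
clock: 8.0
ee_pos: [0.4119, -0.2039, 0.1772]
orientation: [-0.0, 0.223, 0.975, 0.0]
ft_force: [-0.3, 0.3, -1.7]
finger_gap: 0.146
gripper_force: 68.5
```

Request:
{"name": "arm_command", "arguments": {
  "plan": [
    {"slide": [0, 0, -0.001], "spin": 0},
    {"slide": [0, 0, 0], "spin": 0}
  ]
}}

```text
clock: 8.25
ee_pos: [0.4119, -0.2039, 0.1762]
orientation: [-0.0, 0.223, 0.975, 0.0]
ft_force: [0.8, 0.2, -1.4]
finger_gap: 0.144
gripper_force: 68.5
```

Request:
{"name": "arm_command", "arguments": {
  "plan": [
    {"slide": [0, 0, -0.001], "spin": 0},
    {"slide": [0, 0, 0], "spin": 0}
  ]
}}

```text
clock: 8.5
ee_pos: [0.4119, -0.2039, 0.1752]
orientation: [-0.0, 0.222, 0.975, 0.0]
ft_force: [0.1, -0.0, -2.1]
finger_gap: 0.144
gripper_force: 68.5
```

Request:
{"name": "arm_command", "arguments": {
  "plan": [
    {"slide": [0, 0, -0.001], "spin": 0},
    {"slide": [0, 0, 0], "spin": 0}
  ]
}}

```text
clock: 8.75
ee_pos: [0.4119, -0.2039, 0.1742]
orientation: [-0.0, 0.223, 0.975, 0.0]
ft_force: [-0.4, 0.1, -1.2]
finger_gap: 0.143
gripper_force: 68.5
```

Request:
{"name": "arm_command", "arguments": {
  "plan": [
    {"slide": [0, 0, -0.001], "spin": 0},
    {"slide": [0, 0, 0], "spin": 0}
  ]
}}

```text
clock: 9.0
ee_pos: [0.4119, -0.2039, 0.1732]
orientation: [-0.0, 0.223, 0.975, 0.0]
ft_force: [-0.2, 0.4, -1.6]
finger_gap: 0.14
gripper_force: 68.5
```

The tip is 5 mm below the barrel's top face with no force, so it's in the bore. I'll go on gently to the pin.

Request:
{"name": "arm_command", "arguments": {
  "plan": [
    {"slide": [0, 0, -0.001], "spin": 0},
    {"slide": [0, 0, -0.001], "spin": 0},
    {"slide": [0, 0, -0.001], "spin": 0},
    {"slide": [0, 0, 0], "spin": 0}
  ]
}}

```text
clock: 9.5
ee_pos: [0.4119, -0.2039, 0.1701]
orientation: [-0.0, 0.223, 0.975, 0.0]
ft_force: [0.6, 0.1, -1.2]
finger_gap: 0.143
gripper_force: 68.5
```

Request:
{"name": "arm_command", "arguments": {
  "plan": [
    {"slide": [0, 0, -0.0005], "spin": 0},
    {"slide": [0, 0, -0.0005], "spin": 0},
    {"slide": [0, 0, -0.0005], "spin": 0},
    {"slide": [0, 0, -0.0005], "spin": 0}
  ]
}}

```text
clock: 10.0
ee_pos: [0.4119, -0.2039, 0.1683]
orientation: [-0.0, 0.223, 0.975, -0.0]
ft_force: [0.4, 0.0, -1.6]
finger_gap: 0.145
gripper_force: 68.5
```

Request:
{"name": "arm_command", "arguments": {
  "plan": [
    {"slide": [0, 0, -0.0005], "spin": 0},
    {"slide": [0, 0, -0.0005], "spin": 0},
    {"slide": [0, 0, -0.0005], "spin": 0},
    {"slide": [0, 0, -0.0005], "spin": 0}
  ]
}}

```text
clock: 10.5
ee_pos: [0.412, -0.2039, 0.1663]
orientation: [0.0, 0.223, 0.975, -0.0]
ft_force: [-0.3, 0.7, -1.4]
finger_gap: 0.144
gripper_force: 68.5
```

Request:
{"name": "arm_command", "arguments": {
  "plan": [
    {"slide": [0, 0, -0.0005], "spin": 0},
    {"slide": [0, 0, -0.0005], "spin": 0},
    {"slide": [0, 0, -0.0005], "spin": 0},
    {"slide": [0, 0, -0.0005], "spin": 0}
  ]
}}

```text
clock: 11.0
ee_pos: [0.412, -0.2039, 0.1643]
orientation: [-0.0, 0.223, 0.975, -0.0]
ft_force: [0.1, -0.2, -1.3]
finger_gap: 0.143
gripper_force: 68.5
```

Request:
{"name": "arm_command", "arguments": {
  "plan": [
    {"slide": [0, 0, -0.0005], "spin": 0},
    {"slide": [0, 0, -0.0005], "spin": 0},
    {"slide": [0, 0, -0.0005], "spin": 0},
    {"slide": [0, 0, -0.0005], "spin": 0}
  ]
}}

```text
clock: 11.5
ee_pos: [0.4122, -0.204, 0.1629]
orientation: [0.0, 0.223, 0.975, -0.0]
ft_force: [-1.0, 0.6, 2.8]
finger_gap: 0.145
gripper_force: 68.6
```

Request:
{"name": "arm_command", "arguments": {
  "plan": [
    {"slide": [0, 0, -0.0005], "spin": 0},
    {"slide": [0, 0, -0.0005], "spin": 0},
    {"slide": [0, 0, -0.0005], "spin": 0},
    {"slide": [0, 0, -0.0005], "spin": 0}
  ]
}}

```text
clock: 12.0
ee_pos: [0.4125, -0.2042, 0.162]
orientation: [0.001, 0.222, 0.975, -0.0]
ft_force: [-1.0, 1.9, 6.8]
finger_gap: 0.144
gripper_force: 69.2
```

Request:
{"name": "arm_command", "arguments": {
  "plan": [
    {"slide": [0, 0, -0.0005], "spin": 0},
    {"slide": [0, 0, -0.0005], "spin": 0},
    {"slide": [0, 0, -0.0005], "spin": 0},
    {"slide": [0, 0, -0.0005], "spin": 0}
  ]
}}

```text
clock: 12.5
ee_pos: [0.4125, -0.2042, 0.16]
orientation: [0.001, 0.222, 0.975, -0.0]
ft_force: [-2.0, 1.9, 7.4]
finger_gap: 0.145
gripper_force: 69.2
```

The pin moves at about 8–9 N. I'll press on steadily; I expect the collar stop near TCP z 0.137.

Request:
{"name": "arm_command", "arguments": {
  "plan": [
    {"slide": [0, 0, -0.0007], "spin": 0},
    {"slide": [0, 0, -0.0007], "spin": 0},
    {"slide": [0, 0, -0.0007], "spin": 0},
    {"slide": [0, 0, -0.0007], "spin": 0},
    {"slide": [0, 0, -0.0007], "spin": 0},
    {"slide": [0, 0, -0.0007], "spin": 0},
    {"slide": [0, 0, -0.0007], "spin": 0}
  ]
}}

```text
clock: 13.38
ee_pos: [0.4126, -0.2042, 0.1551]
orientation: [0.001, 0.223, 0.975, -0.0]
ft_force: [-2.0, 2.0, 7.1]
finger_gap: 0.142
gripper_force: 69.2
```

Request:
{"name": "arm_command", "arguments": {
  "plan": [
    {"slide": [0, 0, -0.0008], "spin": 0},
    {"slide": [0, 0, -0.0008], "spin": 0},
    {"slide": [0, 0, -0.0008], "spin": 0},
    {"slide": [0, 0, -0.0008], "spin": 0},
    {"slide": [0, 0, -0.0008], "spin": 0},
    {"slide": [0, 0, -0.0008], "spin": 0},
    {"slide": [0, 0, -0.0008], "spin": 0},
    {"slide": [0, 0, -0.0008], "spin": 0}
  ]
}}

```text
clock: 14.38
ee_pos: [0.4126, -0.2043, 0.1487]
orientation: [0.001, 0.223, 0.975, -0.0]
ft_force: [-2.8, 2.4, 8.0]
finger_gap: 0.143
gripper_force: 69.2
```

Request:
{"name": "arm_command", "arguments": {
  "plan": [
    {"slide": [0, 0, -0.0008], "spin": 0},
    {"slide": [0, 0, -0.0008], "spin": 0},
    {"slide": [0, 0, -0.0008], "spin": 0},
    {"slide": [0, 0, -0.0008], "spin": 0},
    {"slide": [0, 0, -0.0008], "spin": 0},
    {"slide": [0, 0, -0.0008], "spin": 0}
  ]
}}

```text
clock: 15.12
ee_pos: [0.4125, -0.2043, 0.1439]
orientation: [0.001, 0.222, 0.975, -0.0]
ft_force: [-1.7, 1.7, 7.8]
finger_gap: 0.146
gripper_force: 69.2
```

Request:
{"name": "arm_command", "arguments": {
  "plan": [
    {"slide": [0, 0, -0.0007], "spin": 0},
    {"slide": [0, 0, -0.0007], "spin": 0},
    {"slide": [0, 0, -0.0007], "spin": 0},
    {"slide": [0, 0, -0.0007], "spin": 0},
    {"slide": [0, 0, -0.0007], "spin": 0}
  ]
}}

```text
clock: 15.75
ee_pos: [0.4125, -0.2043, 0.1403]
orientation: [0.001, 0.223, 0.975, -0.0]
ft_force: [-1.1, 2.0, 7.9]
finger_gap: 0.145
gripper_force: 69.2
```

Request:
{"name": "arm_command", "arguments": {
  "plan": [
    {"slide": [0, 0, -0.0005], "spin": 0},
    {"slide": [0, 0, -0.0005], "spin": 0},
    {"slide": [0, 0, -0.0005], "spin": 0}
  ]
}}

```text
clock: 16.12
ee_pos: [0.4125, -0.2042, 0.1388]
orientation: [0.001, 0.222, 0.975, -0.0]
ft_force: [-1.5, 1.7, 7.7]
finger_gap: 0.145
gripper_force: 69.2
```

Request:
{"name": "arm_command", "arguments": {
  "plan": [
    {"slide": [0, 0, -0.0005], "spin": 0},
    {"slide": [0, 0, -0.0005], "spin": 0}
  ]
}}

```text
clock: 16.38
ee_pos: [0.4125, -0.2042, 0.1378]
orientation: [0.001, 0.222, 0.975, -0.0]
ft_force: [-1.9, 1.4, 6.8]
finger_gap: 0.148
gripper_force: 69.2
```

Request:
{"name": "arm_command", "arguments": {
  "plan": [
    {"slide": [0, 0, -0.0005], "spin": 0},
    {"slide": [0, 0, -0.0005], "spin": 0}
  ]
}}

```text
clock: 16.62
ee_pos: [0.4125, -0.2043, 0.1368]
orientation: [0.001, 0.222, 0.975, -0.0]
ft_force: [-1.4, 1.4, 7.2]
finger_gap: 0.143
gripper_force: 69.2
```

Request:
{"name": "arm_command", "arguments": {
  "plan": [
    {"slide": [0, 0, -0.0005], "spin": 0},
    {"slide": [0, 0, -0.0005], "spin": 0}
  ]
}}

```text
clock: 16.88
ee_pos: [0.4126, -0.2043, 0.1366]
orientation: [0.001, 0.222, 0.975, -0.0]
ft_force: [-3.9, 3.3, 12.9]
finger_gap: 0.142
gripper_force: 69.6
```

Request:
{"name": "arm_command", "arguments": {
  "plan": [
    {"slide": [0, 0, -0.0005], "spin": 0},
    {"slide": [0, 0, -0.0005], "spin": 0}
  ]
}}

```text
clock: 17.12
ee_pos: [0.4128, -0.2044, 0.1366]
orientation: [0.001, 0.222, 0.975, -0.0]
ft_force: [-5.9, 4.0, 17.3]
finger_gap: 0.145
gripper_force: 70.1
```

Request:
{"name": "arm_command", "arguments": {
  "plan": [
    {"slide": [0, 0, -0.0005], "spin": 0}
  ]
}}

```text
clock: 17.25
ee_pos: [0.4129, -0.2045, 0.1366]
orientation: [0.001, 0.222, 0.975, -0.0]
ft_force: [-6.3, 4.2, 19.0]
finger_gap: 0.142
gripper_force: 70.4
```

Request:
{"name": "arm_command", "arguments": {
  "plan": [
    {"slide": [0, 0, -0.0005], "spin": 0}
  ]
}}

```text
clock: 17.38
ee_pos: [0.413, -0.2045, 0.1365]
orientation: [0.001, 0.222, 0.975, -0.0]
ft_force: [-7.6, 4.2, 20.7]
finger_gap: 0.142
gripper_force: 70.6
```

The collar is seated at exactly the predicted height. Drawing out.

Request:
{"name": "arm_command", "arguments": {
  "plan": [
    {"slide": [0, 0, 0.002], "spin": 0},
    {"slide": [0, 0, 0.003], "spin": 0},
    {"slide": [0, 0, 0.005], "spin": 0},
    {"slide": [0, 0, 0.01], "spin": 0},
    {"slide": [0, 0, 0.015], "spin": 0},
    {"slide": [0, 0, 0.02], "spin": 0},
    {"slide": [0, 0, 0.025], "spin": 0},
    {"slide": [0, 0, 0.02], "spin": 0},
    {"slide": [0, 0, 0], "spin": 0},
    {"slide": [0, 0, 0], "spin": 0}
  ]
}}

```text
clock: 18.62
ee_pos: [0.4116, -0.2037, 0.2315]
orientation: [-0.001, 0.223, 0.975, 0.0]
ft_force: [-0.3, -0.3, -3.1]
finger_gap: 0.146
gripper_force: 68.6
```

Run:
```python
from h import *
im,d,w=cloud("side")
s=get_state(); e=s['ee_pos'];print(e,s['ft_force'],s['finger_gap'])
for z in range(150,200,5):
    z/=1000
    m=(abs(w[...,0]-e[0])<.03)&(abs(w[...,1]-e[1])<.03)&(abs(w[...,2]-z)<.0025);q=w[m]
    if len(q)>2: print(z,len(q),q.mean(0).round(4),q.min(0).round(4)[:2],q.max(0).round(4)[:2])
```

```text
[ 0.41144461 -0.20354242  0.23095343] [-0.13136109  0.06085419 -1.73023767] 0.15038566597344724
0.16 5 [ 0.4115 -0.2001  0.1607] [ 0.4082 -0.2034] [ 0.414  -0.1988]
0.165 9 [ 0.4114 -0.1999  0.1647] [ 0.4083 -0.2027] [ 0.4146 -0.1967]
0.17 10 [ 0.4114 -0.2     0.1702] [ 0.4087 -0.2027] [ 0.415  -0.1976]
0.175 9 [ 0.4131 -0.2008  0.175 ] [ 0.4093 -0.2049] [ 0.4157 -0.1976]
0.18 8 [ 0.411  -0.2004  0.1805] [ 0.4081 -0.2048] [ 0.414  -0.1972]
0.185 8 [ 0.4114 -0.2003  0.1853] [ 0.4081 -0.2029] [ 0.4144 -0.1988]
0.19 10 [ 0.4118 -0.2009  0.1899] [ 0.4086 -0.2036] [ 0.4149 -0.1982]
0.195 7 [ 0.4116 -0.2019  0.1941] [ 0.409  -0.2049] [ 0.4152 -0.1994]
```

Request:
{"name": "arm_command", "arguments": {
  "plan": [
    {"slide": [0.006, 0.02, 0], "spin": 0},
    {"slide": [0.0135, 0.046, 0], "spin": 0},
    {"slide": [0.0135, 0.046, 0], "spin": 0},
    {"slide": [0.0135, 0.046, 0], "spin": 0},
    {"slide": [0.0135, 0.046, 0], "spin": 0},
    {"slide": [0.0135, 0.046, 0], "spin": 0},
    {"slide": [0.0135, 0.046, 0], "spin": 0},
    {"slide": [0.0135, 0.046, 0], "spin": 0},
    {"slide": [0.0065, 0.02, 0], "spin": 0},
    {"slide": [0.003, 0.005, 0], "spin": 0},
    {"slide": [0, 0, -0.03], "spin": 0},
    {"slide": [0, 0, -0.03], "spin": 0},
    {"slide": [0, 0, -0.03], "spin": 0},
    {"slide": [0, 0, -0.005], "spin": 0},
    {"slide": [0, 0, 0], "spin": 0},
    {"slide": [0, 0, 0], "spin": 0}
  ]
}}

```text
clock: 20.68
ee_pos: [0.5231, 0.1629, 0.1391]
orientation: [0.001, 0.223, 0.975, 0.0]
ft_force: [0.6, 0.7, -1.6]
finger_gap: 0.144
gripper_force: 68.7
```

Run:
```python
from h import *
im,d,w=cloud("side")
s=get_state(); e=s['ee_pos'];print(e,s['ft_force'])
for z in range(64,100,5):
    z/=1000
    m=(abs(w[...,0]-e[0])<.03)&(abs(w[...,1]-e[1])<.03)&(abs(w[...,2]-z)<.0025);q=w[m]
    if len(q)>2: print(z,len(q),q.mean(0).round(4),q.min(0).round(4)[:2],q.max(0).round(4)[:2])
```

```text
[0.52308983 0.16303917 0.13908052] [ 0.53737664 -0.52630776 -0.58669024]
0.069 9 [0.5219 0.1655 0.0688] [0.5195 0.1612] [0.525  0.1687]
0.074 12 [0.5229 0.1664 0.0743] [0.5197 0.1637] [0.5267 0.1683]
0.079 11 [0.5231 0.1659 0.0791] [0.5203 0.164 ] [0.5266 0.168 ]
0.084 9 [0.5225 0.1661 0.084 ] [0.5198 0.1646] [0.5261 0.1672]
0.089 11 [0.5228 0.1662 0.089 ] [0.5196 0.1632] [0.5262 0.1676]
0.094 11 [0.522  0.1662 0.0938] [0.5194 0.1634] [0.5262 0.1683]
0.099 8 [0.5228 0.1661 0.0977] [0.5195 0.1646] [0.5255 0.1674]
```

Request:
{"name": "arm_command", "arguments": {
  "plan": [
    {"slide": [-0.0015, 0.0005, -0.005], "spin": 0},
    {"slide": [0, 0, -0.005], "spin": 0},
    {"slide": [0, 0, 0], "spin": 0}
  ]
}}

```text
clock: 21.1
ee_pos: [0.5199, 0.1636, 0.1264]
orientation: [-0.001, 0.222, 0.975, -0.0]
ft_force: [0.7, 0.7, -2.1]
finger_gap: 0.142
gripper_force: 68.7
```

Request:
{"name": "arm_command", "arguments": {
  "plan": [
    {"slide": [0, 0, -0.002], "spin": 0},
    {"slide": [0, 0, -0.002], "spin": 0},
    {"slide": [0, 0, -0.002], "spin": 0},
    {"slide": [0, 0, -0.002], "spin": 0},
    {"slide": [0, 0, 0], "spin": 0}
  ]
}}

```text
clock: 21.72
ee_pos: [0.5203, 0.1635, 0.1189]
orientation: [-0.0, 0.223, 0.975, -0.0]
ft_force: [0.4, 0.3, -1.1]
finger_gap: 0.145
gripper_force: 68.7
```

Request:
{"name": "arm_command", "arguments": {
  "plan": [
    {"slide": [0.0005, 0, -0.004], "spin": 0},
    {"slide": [0, 0, -0.006], "spin": 0},
    {"slide": [0, 0, -0.006], "spin": 0},
    {"slide": [0, 0, -0.006], "spin": 0},
    {"slide": [0, 0, -0.006], "spin": 0},
    {"slide": [0, 0, -0.004], "spin": 0},
    {"slide": [0, 0, -0.002], "spin": 0},
    {"slide": [0, 0, 0], "spin": 0}
  ]
}}

```text
clock: 22.72
ee_pos: [0.5209, 0.1636, 0.0851]
orientation: [-0.0, 0.223, 0.975, -0.0]
ft_force: [0.3, 1.0, -0.1]
finger_gap: 0.148
gripper_force: 68.7
```

Request:
{"name": "arm_command", "arguments": {
  "plan": [
    {"slide": [0, 0, -0.0005], "spin": 0},
    {"slide": [0, 0, -0.0005], "spin": 0},
    {"slide": [0, 0, -0.0005], "spin": 0}
  ]
}}

```text
clock: 23.1
ee_pos: [0.521, 0.1636, 0.0838]
orientation: [0.0, 0.223, 0.975, 0.0]
ft_force: [0.6, 0.7, -1.6]
finger_gap: 0.143
gripper_force: 68.7
```

Request:
{"name": "arm_command", "arguments": {
  "plan": [
    {"slide": [0, 0, -0.0005], "spin": 0},
    {"slide": [0, 0, -0.0005], "spin": 0},
    {"slide": [0, 0, 0], "spin": 0}
  ]
}}

```text
clock: 23.48
ee_pos: [0.521, 0.1636, 0.0827]
orientation: [0.0, 0.223, 0.975, 0.0]
ft_force: [0.2, 1.1, -0.7]
finger_gap: 0.145
gripper_force: 68.7
```

Request:
{"name": "arm_command", "arguments": {
  "plan": [
    {"slide": [0, 0, -0.0005], "spin": 0},
    {"slide": [0, 0, 0], "spin": 0}
  ]
}}

```text
clock: 23.72
ee_pos: [0.5211, 0.1636, 0.0827]
orientation: [0.0, 0.222, 0.975, -0.0]
ft_force: [-1.8, -0.3, 3.1]
finger_gap: 0.147
gripper_force: 68.8
```

The collar is on the stand. I'll open slowly in two stages, then go up.

Request:
{"name": "arm_command", "arguments": {
  "plan": [
    {"slide": [0, 0, 0], "spin": 0},
    {"slide": [0, 0, 0], "spin": 0},
    {"slide": [0, 0, 0], "spin": 0},
    {"slide": [0, 0, 0], "spin": 0}
  ],
  "jaw": 0.03
}}

```text
clock: 24.22
ee_pos: [0.521, 0.1636, 0.0821]
orientation: [-0.0, 0.223, 0.975, 0.0]
ft_force: [-0.5, 0.8, -0.1]
finger_gap: 0.354
gripper_force: 0.0
```

Request:
{"name": "arm_command", "arguments": {
  "plan": [
    {"slide": [0, 0, 0], "spin": 0},
    {"slide": [0, 0, 0], "spin": 0},
    {"slide": [0, 0, 0], "spin": 0},
    {"slide": [0, 0, 0], "spin": 0},
    {"slide": [0, 0, 0], "spin": 0},
    {"slide": [0, 0, 0.01], "spin": 0},
    {"slide": [0, 0, 0.02], "spin": 0},
    {"slide": [0, 0, 0.03], "spin": 0},
    {"slide": [0, 0, 0.03], "spin": 0},
    {"slide": [0, 0, 0.03], "spin": 0},
    {"slide": [0, 0, 0.03], "spin": 0},
    {"slide": [0, 0, 0.02], "spin": 0},
    {"slide": [0, 0, 0], "spin": 0},
    {"slide": [0, 0, 0], "spin": 0}
  ],
  "jaw": 0.07
}}

```text
clock: 25.98
ee_pos: [0.5204, 0.1635, 0.2511]
orientation: [-0.001, 0.223, 0.975, -0.0]
ft_force: [-0.3, 0.9, -1.9]
finger_gap: 0.82
gripper_force: 0.0
```

Run:
```python
from h import *
im,d,w=cloud("side"); print(get_state()['ee_pos'],get_state()['ft_force'])
for z in(.065,.08,.095,.11,.125,.135):
    m=(abs(w[...,0]-.521)<.03)&(abs(w[...,1]-.163)<.03)&(abs(w[...,2]-z)<.004);q=w[m]
    if len(q)>2: print(z,len(q),q.mean(0).round(4),q.min(0).round(4)[:2],q.max(0).round(4))
blob(w,.48,.56,.12,.21,.13,.15,"butt")
cv2.imwrite("pics/end.png",cv2.resize(im[180:400,200:420],None,fx=2.6,fy=2.6,interpolation=2))
```

```text
[0.5201991  0.1634385  0.25053118] [ 0.41137984  0.12206996 -0.25913131]
0.065 29 [0.5196 0.1688 0.0649] [0.514  0.1638] [0.5267 0.1723 0.0688]
0.08 27 [0.5193 0.1686 0.0797] [0.5138 0.1608] [0.5257 0.1713 0.0832]
0.095 29 [0.5204 0.1689 0.0951] [0.5139 0.1648] [0.5273 0.1723 0.0988]
0.11 34 [0.5197 0.1691 0.1099] [0.514  0.1647] [0.5263 0.1723 0.1139]
0.125 33 [0.5191 0.1677 0.1244] [0.5141 0.1611] [0.5283 0.1716 0.1285]
0.135 70 [0.5202 0.1664 0.137 ] [0.5129 0.1563] [0.5288 0.1727 0.139 ]
butt 89 mean [0.5204 0.1663 0.1373] rect [521.  165.2] [15.4 16.4] 11.5 zmax 0.14
```

View pics/end.png

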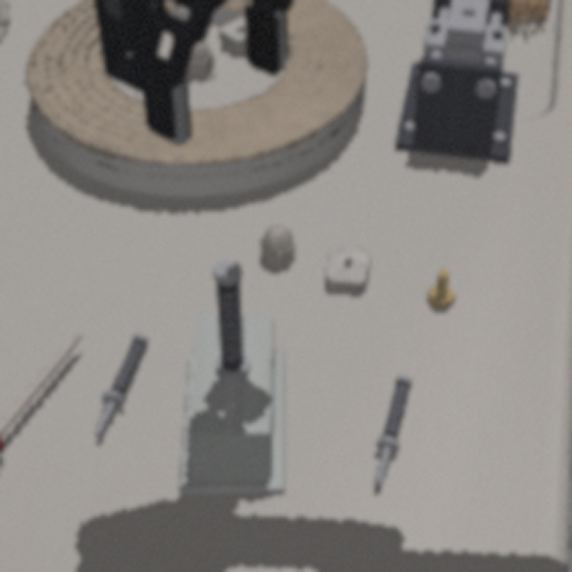

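The drift stands upright in the middle hole at crop (230,315), with the collar down and the gripper clear. The bystanders at (277,248), (348,270) and (441,290) have not moved.

```bash
python3 -c "
from workcell import *
print(sign_off())"
```

```text
the job is handed in; nothing more can be done
None
```

The pin is pressed down to the collar stop (about 21 N measured at most) and the drift is back upright in the stand's middle hole, released. The job was handed in at about 26 s; the sign-off returned no verdict.

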